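# Clamp a transformer board in the sprung, tilted board holder

### The arm

A 7-joint arm with a two-finger parallel gripper is mounted at the origin on a cart in front of the work surface, level with it; the furniture and walls round the work are solid. World frame = base frame: x ahead of the robot, y to its left, z up, the work surface at z = 0. Lengths are in m, angles in rad, forces in N, time in s.
With the tool pointing down it reaches from about 0.4 to 0.85 m from the base axis. Payload 10.4 kg.
Tool frame: the origin (TCP) lies at the very end of the fingers, on their centre line; the grasp point (between the pads) lies 19 mm behind it; z points along the fingers, y is the line along which they close (so a half turn about z gives the same grasp; the last joint's range is limited). The gripper opens to 87 mm and grips with 3 to 60 N. Pads are 19 mm wide; open, the fingers measure 117 mm over their backs; the gripper's body (75 mm by 190 mm) begins 51 mm behind the grasp point.
Start: joints at [1.307, 0.332, -0.065, 1.46, 0.022, 1.35, -0.088], TCP at [0.149, -0.607, 0.223] pointing down, gripper open.
Joint ranges: [-2.6, 2.6], [-0.5, 2.12], [-1.47, 1.34], [0.16, 2.42], [-1.27, 4.41], [0.06, 2.06], [-2.6, 2.6]. Speed limits (rad/s): [2.22, 2.22, 2.79, 2.79, 3.14, 3.14, 3.14].

### API

Orientations are given as a unit quaternion [x, y, z, w].
In Python, from bench import * gives the robot as it stands.
- The arm moves only by the tool carry_out, never from a script. Its argument "deltas" is a list of rows, each an object with "hand": the finger opening in mm, from 0 to 87; "dp": the shift along the tool's x, y, z each as a share of 250 mm, from -1 to 1, a list of three; "spin": the turn about the tool's z as a share of pi rad, from -1 to 1. In form: [{"hand": hand, "dp": [dx, dy, dz], "spin": spin}, ...]. A call has 1 to 20 rows; each row is the pose to reach, as a shift and turn from the pose commanded when the call began, along the tool's axes at that moment, turning the shorter way round; what a row does not reach only later rows make up. A row lasts 1/10 s, in which the tool goes at most 50 mm and 8.59 degrees, less where a joint would pass 70% of its speed; a pose out of reach is approached as far as the arm can. A call with a number of a shift or a turn outside -1 to 1 is refused whole. A call with a gripper value outside its range is refused whole. The fingers move at their own pace and stop on an object; "force" is the grip in N (left out, the last holds). Time passes only in rows, so rows that repeat a pose let the fingers close. It gives the time, the measured TCP pose, the force, the opening and the grip force at its end, in the units of the state.
- read_state(): the state, without advancing time (a new reading comes with each control period).
- camera(name): name is "scene" or "top" or "wrist"; returns the picture (420x560x3 uint8, red, green, blue); there is no depth.
- get_calibration(name): a dict with "fx", "fy", "cx", "cy" (pixels), "k1" (the pictures are not rectified: a ray, as slopes to the right and down, at radius r is drawn at 1 + k1 r^2 times it, then the intrinsics apply), "R" (3x3) and "t" (3): a world point X has camera coordinates R X + t; the wrist camera has in their place "mount" (4x4, takes a point from camera to tool coordinates, whose origin is the TCP and whose axes are the flange's). Camera axes: x right, y down, z forward; pixel columns grow to the right and rows downward; lengths in m; the calibration is good to about 2 mm. A picture is of the moment at which its call begins: read the wrist's pose just before it. get_calibration takes no time and is no camera call.
- close_job(): hands the job in; it is judged then, once.
The state is a dict: "time": time; "joint_positions": joint angles; "joint_vel": joint speeds; "joint_torque": joint torques, N m; "ee_pos": TCP position; "eef_rot": TCP orientation; "ft_force": force on the tool from outside, world axes, zero at the start; "torque": the same for the moment, N m; "width": finger opening in m; "grip_force": force on a finger pad.
Only numpy, scipy, OpenCV 4.12 (cv2) and the standard library are available. Lean on these libraries where they do the work, as an engineer would, in place of code of your own. Each camera call takes 0.05 s, during which the arm holds its last target. There are 200 camera calls.

### The job

Mount the power board (the green one with the big transformer in its middle) in the tilted board holder, components up, so that the spring clamps it: its two short edges fully home in the grooves of the two arms and lying flat on their ledges, about centred along the arms. Only the arm with the coil spring gives way, and the gap is too short for the board as it stands. Do not force the board, and leave the other things on the bench where they are.

Things in the scene. Friction and masses are not known exactly. Their poses are not given: they have to be found in the camera images.
- power_board: board to mount: bare board 100 x 160 x 3 mm, 0.3 kg, lying components up on four 8 mm brass stand-offs (7 mm across, under x = +-42, y = +-56 mm). Origin: centre of the bare board's underside; z out of the component side, y along the 160 mm, x along the 100 mm towards the heat sink. Parts up to 26 mm tall at x > 33 and x < -27 mm; the outer 8 mm at each short edge is bare
- transformer (a point): centre of the board's transformer, 22 mm above the board's origin, same axes. Laminated core 50 mm (x) by 22 mm (y), top 18 mm above this point; the taped winding through it is 33 mm (x) by 40 mm (y), and its flat faces at y = +-20 mm, from 14 mm below to 14 mm above this point, are the place to grip. Between them and the short edges, within 25 mm of x = 0, parts are under 3 mm tall
- holder_seat (a point): where the board's origin lies when it is clamped, with the same axes (or half a turn about z), 0.12 m above the bench. x points up the slope, away from the robot; y from the sprung to the fixed arm; z square to the clamped board. It leans 9 to 20 degrees towards the robot. Both arms are rails 92 mm long in x, with a groove facing the other arm; crossbar and carriage lie 35 mm or more below
- fixed_groove (a point): bottom of the fixed arm's groove, mid-length, at the height of the ledge's top: 80 mm in +y from the seat, same axes. The ledge reaches 12 mm from the groove's bottom towards the sprung arm, the flared lip above only 5 mm; gap between ledge and lip 5 mm, 7 mm at the mouth; lip's top 11 mm above the ledge
- sprung_groove (a point): bottom of the sprung arm's groove, mid-length, at the height of the ledge's top: 74 mm in -y from the seat at rest, same axes; it moves with the arm, which slides back in -y. Its ledge reaches 8 mm towards the fixed arm, its flared lip 5 mm; same gap and heights as the fixed groove
- sprung_arm (a joint): how far the sprung arm is pushed back (m): 0 at rest, where the spring already pushes with 5 N, to its stop at 0.018 (11 N); about 0.006 when the board is clamped
- board_holder: base of the board holder, dark plate 130 x 150 mm fixed to the bench, with a yoke that carries the tilting crossbar at 68 mm. Origin: centre of its underside; y along the crossbar from the sprung to the fixed arm. Over all from y = -165 to +105 mm, highest point about 0.15 m
- desolder_pump: bystander: desoldering pump lying on the bench, 176 x 21 x 25 mm, origin under its middle
- flux_pen: bystander: flux pen lying on the bench, 127 x 11 mm, origin under its middle
- tip_cleaner: bystander: domed tip cleaner, 45 mm round, 61 mm high, origin under its centre

How it is judged:
At the end, for the whole second after the job is handed in: The board is clamped, components up, at rest: within 2.5 mm of the seat in y and z, within 20 mm of centred along the arms (x), flat on both ledges and square to the arms within 0.04 rad, the sprung arm pushed back 3 to 9 mm by it (x of power_board in the frame of holder_seat between -0.02 and 0.02 m and y of power_board in the frame of holder_seat between -0.0025 and 0.0025 m and z of power_board in the frame of holder_seat between -0.0025 and 0.0025 m and angle between the z axis of power_board and the z axis of holder_seat, either way round below 0.04 rad and angle between the y axis of power_board and the y axis of holder_seat, either way round below 0.04 rad and angle between power_board's own z axis and vertical below 0.6 rad and value of joint sprung_arm between 0.003 and 0.009 m and linear speed of power_board below 0.01 m/s); the robot touches nothing.
It fails at once if the board is pressed against the holder with more than 60 N (contact force between power_board and board_holder above 60 N).
It fails at once if a bystander is moved more than 30 mm (distance of any of desolder_pump, flux_pen, tip_cleaner from where it was at the start of the episode above 0.03 m).
It also fails if it takes over 56 s, if anything falls off the work surface, if the arm or the gripper's body presses on something with over 40 N, if the wrist force passes 120 N, or if a joint passes its speed limit or range.

## Working session

There is one attempt and no reset: what is moved stays moved. The work goes in short steps, Python scripts to look and compute and a tool call to move; the robot and the scene stay as the last step left them, time stands still between calls to the robot, and variables do not carry over. Pictures are saved under pics/ and viewed, at most 10 in all, crops included, and the job is handed in when it is done.

Besides the shell and the picture viewer there is one more tool, called after "Call:" in YAML: its name, and indented under it one key for each argument. carry_out: Moves the arm, as the interface text tells. Its arguments: {"type":"object","properties":{"deltas":{"type":"array","items":{"type":"object","properties":{"hand":{"type":"number"},"dp":{"type":"array","items":{"type":"number","minimum":-1,"maximum":1}},"spin":{"type":"number","minimum":-1,"maximum":1}}}},"force":{"type":"number"}},"required":["deltas"]}

```bash
ls; mkdir -p pics; python3 - <<'E'
from bench import *
import cv2
s=read_state();print({k:s[k] for k in('time','ee_pos','eef_rot','width','ft_force')})
for n in("scene","top"):
    im=camera(n);cv2.imwrite(f"pics/{n}0.png",im[:,:,::-1]);print(n,get_calibration(n))
print(get_calibration("wrist"))
E
```

```text
pics
{'time': 0.0, 'ee_pos': array([ 0.14892066, -0.60659506,  0.22176503]), 'eef_rot': array([ 9.92761972e-01,  1.20096473e-01, -1.22224241e-04, -6.99244956e-04]), 'width': 0.08693335301543968, 'ft_force': array([ 0.08883267,  0.68913905, -0.07134675])}
scene {'fx': 473.1689220823768, 'fy': 473.1689220823768, 'cx': 278.6188410822237, 'cy': 204.8452433689166, 'k1': -0.1492745923554575, 'R': array([[-0.85747302, -0.51445587,  0.00867019],
       [-0.31333299,  0.50873584, -0.80187922],
       [ 0.40812064, -0.69030646, -0.59742325]]), 't': array([0.46582637, 0.24282486, 1.0923575 ])}
top {'fx': 521.9270608657613, 'fy': 521.9270608657613, 'cx': 279.6504663813947, 'cy': 216.05973385438762, 'k1': 0.019470013757632135, 'R': array([[-0.00122276, -0.99999109, -0.00403953],
       [-0.99724897,  0.00151878, -0.07410926],
       [ 0.07411473,  0.0039378 , -0.99724195]]), 't': array([0.02935251, 0.50846501, 1.77317453])}
{'fx': 322.4205865704623, 'fy': 322.4205865704623, 'cx': 274.9836366627494, 'cy': 209.05050434595364, 'k1': 0.0198689774287372, 'mount': array([[-5.58848848e-04, -9.64223190e-01, -2.65091169e-01,
         7.22821726e-02],
       [ 9.99999600e-01, -3.53548420e-04, -8.22166351e-04,
         5.22980798e-04],
       [ 6.99029298e-04, -2.65091522e-01,  9.64223001e-01,
        -1.62574682e-01],
       [ 0.00000000e+00,  0.00000000e+00,  0.00000000e+00,
         1.00000000e+00]])}
```

View pics/scene0.png

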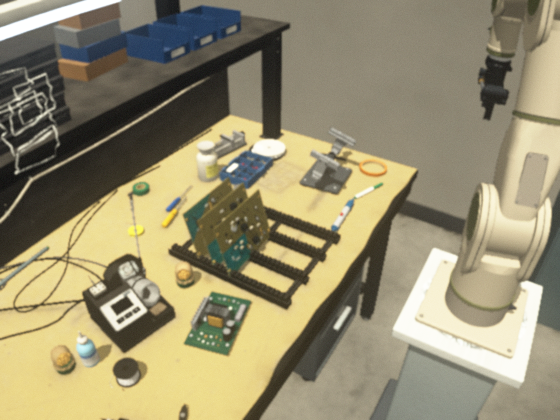

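View pics/top0.png

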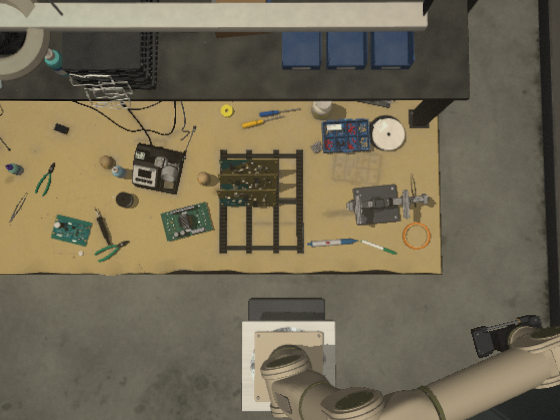

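The top view shows the power board at about (187,222), the holder at (376,204) and a rack of upright boards between them at (260,200). The pump is at (332,242), the pen at (378,246) and the tip cleaner probably at (205,178). Next I'll convert these to world positions.

```bash
cat > h.py <<'E'
import numpy as np, cv2
from scipy.spatial.transform import Rotation as Rn
from bench import *
def cam(name,pose=None):
    c=get_calibration(name)
    if name=="wrist":
        s=pose; T=np.eye(4);T[:3,:3]=Rn.from_quat(s['eef_rot']).as_matrix();T[:3,3]=s['ee_pos']
        M=np.linalg.inv(T@c['mount']);R,t=M[:3,:3],M[:3,3]
    else: R,t=c['R'],c['t']
    K=np.array([[c['fx'],0,c['cx']],[0,c['fy'],c['cy']],[0,0,1]]);return K,np.array([c['k1'],0,0,0,0.]),R,t
def ray(C,uv):
    K,d,R,t=C
    p=cv2.undistortPointsIter(np.array(uv,float).reshape(-1,1,2),K,d,None,None,(3,50,1e-9))[:,0]
    D=np.c_[p,np.ones(len(p))]@R; return -R.T@t,D
def onplane(C,uv,z):
    o,D=ray(C,uv);return o+D*((z-o[2])/D[:,2])[:,None]
def proj(C,X):
    K,d,R,t=C;return cv2.projectPoints(np.array(X,float).reshape(-1,1,3),cv2.Rodrigues(R)[0],t,K,d)[0][:,0]
E
python3 - <<'E'
from h import *
C=cam("top")
for n,uv,z in[("board",(187,222),.01),("bcorners",[(161,216),(207,203),(215,228),(169,241)],.01),("holder",(376,204),.0),("rack",[(220,150),(302,250)],.03),("cleaner",(205,178),.03),("pump",(332,242),.01),("pen",(378,246),.01),("boards top",[(222,158),(297,175)],.15)]:
    print(n,onplane(C,uv,z).round(3).tolist())
im=camera("scene");cv2.imwrite("pics/h.png",cv2.resize(im[100:220,290:410,::-1],None,fx=4,fy=4,interpolation=cv2.INTER_CUBIC))
t=camera("top");cv2.imwrite("pics/ht.png",np.hstack([cv2.resize(t[165:245,335:450,::-1],(400,278),interpolation=cv2.INTER_CUBIC),cv2.resize(t[190:255,150:240,::-1],(385,278),interpolation=cv2.INTER_CUBIC)]))
s=read_state();print(Rn.from_quat(s['eef_rot']).as_matrix().round(3))
E
```

```text
board [[0.489, 0.348, 0.01]]
bcorners [[0.51, 0.438, 0.01], [0.555, 0.28, 0.01], [0.468, 0.252, 0.01], [0.424, 0.409, 0.01]]
holder [[0.551, -0.306, 0.0]]
rack [[0.736, 0.234, 0.03], [0.392, -0.047, 0.03]]
cleaner [[0.639, 0.285, 0.03]]
pump [[0.42, -0.151, 0.01]]
pen [[0.406, -0.309, 0.01]]
boards top [[0.686, 0.213, 0.15], [0.63, -0.028, 0.15]]
[[ 0.971  0.238 -0.   ]
 [ 0.238 -0.971  0.001]
 [-0.    -0.001 -1.   ]]
```

View pics/h.png

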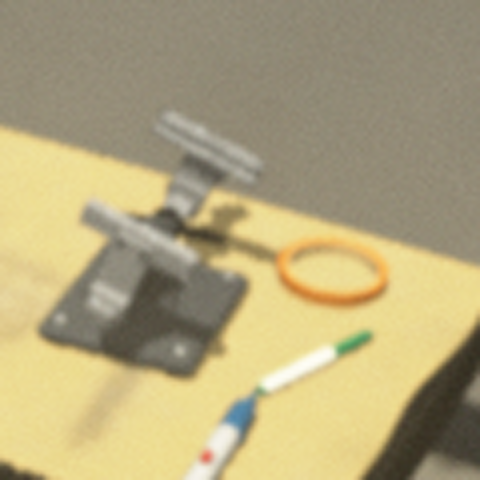

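Crop: two parallel rails. The far one, at (210,145) in the crop, is the sprung arm on the −y side, and the near one at (140,235) is the fixed arm. Both rise away from the robot. I'll move the wrist camera over the holder.

Call:
carry_out:
  deltas:
    - {"hand": 87,"dp": [0.2,-0.116,-0.05],"spin": 0}
    - {"hand": 87,"dp": [0.4,-0.232,-0.1],"spin": 0}
    - {"hand": 87,"dp": [0.6,-0.348,-0.15],"spin": 0}
    - {"hand": 87,"dp": [0.8,-0.464,-0.2],"spin": 0}
    - {"hand": 87,"dp": [1,-0.58,-0.24],"spin": 0}
    - {"hand": 87,"dp": [1,-0.58,-0.24],"spin": 0}

```text
time: 0.8
ee_pos: [0.3588, -0.4045, 0.2832]
eef_rot: [0.993, 0.121, 0.0, 0.0]
ft_force: [0.7, -0.2, -0.6]
width: 0.0872
grip_force: 0.0
```

Call:
carry_out:
  deltas:
    - {"hand": 87,"dp": [0.2,-0.12,0],"spin": 0}
    - {"hand": 87,"dp": [0.4,-0.24,0],"spin": 0}
    - {"hand": 87,"dp": [0.4,-0.24,0],"spin": 0}
    - {"hand": 87,"dp": [0.4,-0.24,0],"spin": 0}

```text
time: 1.2
ee_pos: [0.4423, -0.3214, 0.2825]
eef_rot: [0.992, 0.123, 0.0, -0.0]
ft_force: [-0.1, -1.0, -0.4]
width: 0.0872
grip_force: 0.0
```

```bash
python3 - <<'E'
from h import *
s=read_state();print({k:s[k] for k in('time','ee_pos','eef_rot')},np.abs(s['joint_vel']).max());np.save("s1.npy",s,allow_pickle=True)
im=camera("wrist")[:,:,::-1];cv2.imwrite("pics/w1.png",im)
cv2.imwrite("pics/w1b.png",cv2.resize(im,(784,588),interpolation=cv2.INTER_CUBIC))
E
```

```text
{'time': 1.2, 'ee_pos': array([ 0.44227945, -0.32138263,  0.28245134]), 'eef_rot': array([ 9.92413013e-01,  1.22947788e-01,  3.02923892e-04, -4.02893134e-04])} 0.06581515774585865
```

View pics/w1b.png

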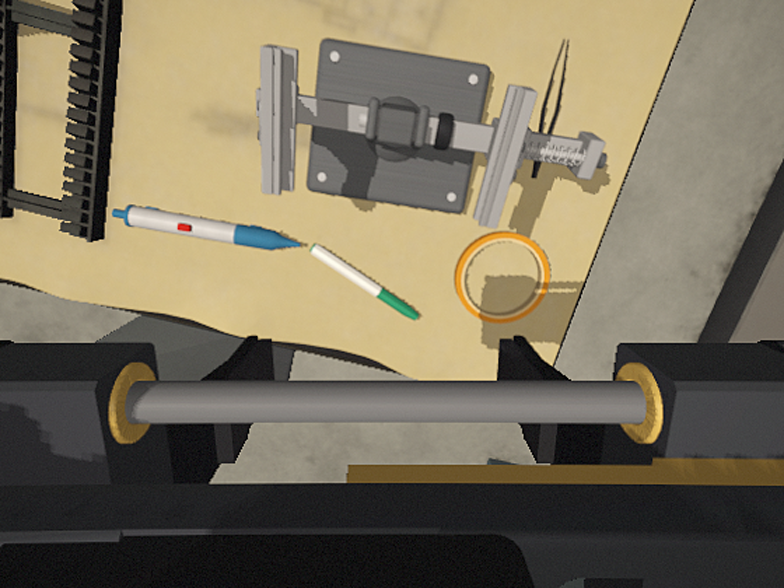

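The picture shows the left rail (fixed, pixels about (260–298, 45–193) at 1.4×), the right rail (sprung, (474–535, 85–228)), the base plate and its four screws at (334,57), (473,79), (321,177) and (451,197). I'll zoom on the rails.

```bash
python3 - <<'E'
import cv2,numpy as np
im=cv2.imread("pics/w1.png")
def c(u,v,w,h,f):
    o=cv2.resize(im[v:v+h,u:u+w],None,fx=f,fy=f,interpolation=cv2.INTER_CUBIC)
    for k in range(0,w,10): cv2.line(o,(int(k*f),0),(int(k*f),6),(0,0,255),1);cv2.putText(o,str(u+k),(int(k*f),16),0,.35,(0,0,255),1)
    for k in range(0,h,10): cv2.line(o,(0,int(k*f)),(6,int(k*f)),(0,0,255),1);cv2.putText(o,str(v+k),(8,int(k*f)+4),0,.35,(0,0,255),1)
    return o
cv2.imwrite("pics/w1c.png",np.hstack([c(178,25,60,119,5),c(330,53,100,119,5)])[:600])
E
```

```text
(no output)
```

View pics/w1c.png

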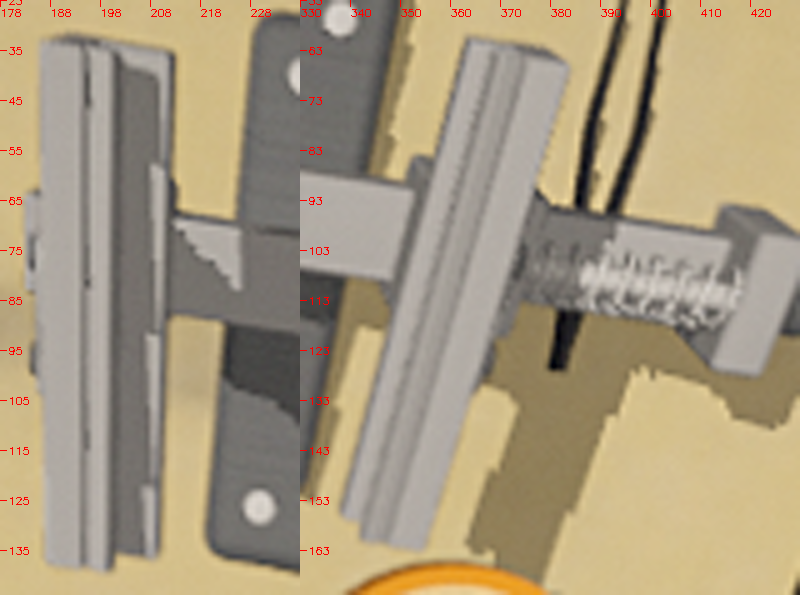

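Rail corners in the original pixels:
- **Fixed lip edge:** (200.4,34) to (201,138.6)
- **Fixed ledge edge:** (212.4,35.4) to (209.6,136.4)
- **Sprung ledge edge:** (363.4,60.6) to (338,156)

I'll fit the seat pose to these.

```bash
cat > fit.py <<'E'
from h import *
from scipy.optimize import least_squares
s=np.load("s1.npy",allow_pickle=True).item();C=cam("wrist",s)
P=[(46,75,11),(-46,75,11),(46,68,0),(-46,68,0),(46,-66,0),(-46,-66,0),(-46,-69,11)]
UV=np.array([(200.4,34),(201,138.6),(212.4,35.4),(209.6,136.4),(363.4,60.6),(338,156),(342.6,161)])
def frame(q): return Rn.from_euler('ZY',[q[2],-q[3]]).as_matrix()
def pts(q,P): return np.array(P)/1000@frame(q).T+[q[0],q[1],q[4]]
if __name__=="__main__":
    for zfix in(1,0):
        f=lambda q:np.r_[(proj(C,pts(q,P))-UV).ravel(),(q[4]-.12)*(1e5 if zfix else 200)]
        r=least_squares(f,[.55,-.31,0,.25,.12]);print(r.x.round(4),np.degrees(r.x[2:4]).round(2),r.fun.round(1))
        np.save(f"q{zfix}.npy",r.x)
    o,D=ray(C,[(334/1.4,57/1.4),(473/1.4,79/1.4),(321/1.4,177/1.4),(451/1.4,197/1.4)])
    b=onplane(C,np.array([(334,57),(473,79),(321,177),(451,197)])/1.4,.012)
    print("screws",b.round(4).tolist(),"mean",b.mean(0),"yaw",[np.degrees(np.arctan2(*(-(a-c)[:2]*[1,-1]))).round(2) for a,c in((b[0],b[1]),(b[2],b[3]))],[np.degrees(np.arctan2((a-c)[1],(a-c)[0])).round(2) for a,c in((b[0],b[2]),(b[1],b[3]))])
    b=[np.hypot(*(b[i]-b[j])[:2]).round(4) for i,j in((0,1),(2,3),(0,2),(1,3))];print(b)
E
python3 fit.py
```

```text
[ 0.531  -0.3061  0.0971  0.3089  0.12  ] [ 5.57 17.7 ] [ 1.   0.9 -0.9  0.5  0.1 -0.3 -0.1 -0.1  0.3 -0.6 -0.2 -0.1 -0.6 -0.3
  0. ]
[ 0.531  -0.3061  0.097   0.3125  0.1205] [ 5.56 17.91] [ 0.9  0.8 -0.9  0.5  0.  -0.4 -0.1 -0.1  0.5 -0.6 -0.1 -0.1 -0.6 -0.2
  0.1]
screws [[0.5916, -0.2383, 0.012], [0.6042, -0.3602, 0.012], [0.4906, -0.248, 0.012], [0.5026, -0.3701, 0.012]] mean [ 0.54725465 -0.30418332  0.012     ] yaw [np.float64(5.9), np.float64(5.59)] [np.float64(5.46), np.float64(5.56)]
[np.float64(0.1225), np.float64(0.1227), np.float64(0.1015), np.float64(0.1022)]
```

Call:
carry_out:
  deltas:
    - {"hand": 87,"dp": [0.18,-1,0],"spin": 0}
    - {"hand": 87,"dp": [0.18,-1,0],"spin": 0}
    - {"hand": 87,"dp": [0.18,-1,0],"spin": 0}
    - {"hand": 87,"dp": [0.18,-1,0],"spin": 0}
    - {"hand": 87,"dp": [0.18,-1,0],"spin": 0}
    - {"hand": 87,"dp": [0.18,-1,0],"spin": 0}

```text
time: 1.85
ee_pos: [0.4238, -0.0666, 0.2832]
eef_rot: [0.992, 0.123, 0.001, 0.0]
ft_force: [0.2, -0.8, 1.0]
width: 0.0871
grip_force: 0.0
```

Call:
carry_out:
  deltas:
    - {"hand": 87,"dp": [0.18,-1,0],"spin": 0}
    - {"hand": 87,"dp": [0.18,-1,0],"spin": 0}
    - {"hand": 87,"dp": [0.18,-1,0],"spin": 0}
    - {"hand": 87,"dp": [0.18,-1,0],"spin": 0}
    - {"hand": 87,"dp": [0.18,-1,0],"spin": 0}
    - {"hand": 87,"dp": [0.18,-1,0],"spin": 0}

```text
time: 2.45
ee_pos: [0.4075, 0.187, 0.2831]
eef_rot: [0.992, 0.123, 0.001, -0.001]
ft_force: [-0.3, -0.7, 0.2]
width: 0.0875
grip_force: 0.0
```

Call:
carry_out:
  deltas:
    - {"hand": 87,"dp": [0.12,-0.64,0.2],"spin": 0}
    - {"hand": 87,"dp": [0.12,-0.64,0.2],"spin": 0}
    - {"hand": 87,"dp": [0.12,-0.64,0.2],"spin": 0}
    - {"hand": 87,"dp": [0.12,-0.64,0.2],"spin": 0}
    - {"hand": 87,"dp": [0.12,-0.64,0.2],"spin": 0}
    - {"hand": 87,"dp": [0.12,-0.64,0.2],"spin": 0}

```text
time: 3.05
ee_pos: [0.4003, 0.3437, 0.232]
eef_rot: [0.993, 0.119, -0.001, 0.0]
ft_force: [0.5, -0.0, -0.0]
width: 0.087
grip_force: 0.0
```

```bash
python3 - <<'E'
from h import *
s=read_state();print({k:s[k] for k in('time','ee_pos','eef_rot')},np.abs(s['joint_vel']).max());np.save("s2.npy",s,allow_pickle=True)
im=camera("wrist")[:,:,::-1];cv2.imwrite("pics/w2.png",im)
f=2.4;u,v,w,h=110,0,330,240
o=cv2.resize(im[v:v+h,u:u+w],None,fx=f,fy=f,interpolation=cv2.INTER_CUBIC)
for k in range(0,w,20): cv2.putText(o,str(u+k),(int(k*f),10),0,.35,(0,0,255),1);cv2.line(o,(int(k*f),0),(int(k*f),4),(0,0,255),1)
for k in range(0,h,20): cv2.putText(o,str(v+k),(6,int(k*f)+4),0,.35,(0,0,255),1);cv2.line(o,(0,int(k*f)),(5,int(k*f)),(0,0,255),1)
cv2.imwrite("pics/w2b.png",o)
E
```

```text
{'time': 3.05, 'ee_pos': array([0.4002796 , 0.34369807, 0.2320129 ]), 'eef_rot': array([ 9.92843724e-01,  1.19419155e-01, -5.19900452e-04,  3.66881339e-04])} 0.028374235815088987
```

View pics/w2b.png

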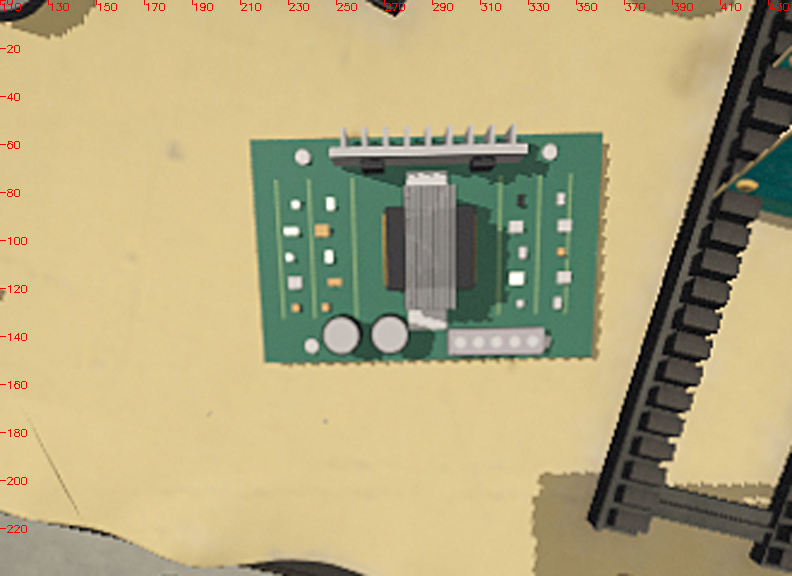

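The board lies with its heat sink at the top (tool +x). Its corners are at about (214.2,58.3), (360.8,55.4), (356.7,148.8) and (220.4,150.8), and the transformer is in the middle, at crop (430,248).

```bash
cat > fit2.py <<'E'
from h import *
from scipy.optimize import least_squares
s=np.load("s2.npy",allow_pickle=True).item();C=cam("wrist",s)
UV=np.array([(214.2,58.3),(360.8,55.4),(356.7,148.8),(220.4,150.8)])
P=np.array([(50,80,11),(50,-80,11),(-50,-80,11),(-50,80,11)])/1000
f=lambda q:(proj(C,P@Rn.from_euler('z',q[2]).as_matrix().T+[q[0],q[1],0])-UV).ravel()
r=least_squares(f,[.489,.348,.28]);q=r.x;print(q.round(4),np.degrees(q[2]),r.fun.round(1))
# core top ends (x=+-25, y=+-11, z=48 above bench)
print("pred core top",proj(C,np.array([(25,11,48),(25,-11,48),(-25,-11,48),(-25,11,48)])/1000@Rn.from_euler('z',q[2]).as_matrix().T+[q[0],q[1],0]).round(1).tolist())
s=read_state();R=Rn.from_quat(s['eef_rot']).as_matrix();yaw=np.arctan2(R[1,0],R[0,0])
d=np.array([q[0],q[1],0.008+0.011])-s['ee_pos'];print("tool yaw",yaw,"d tool share",(R.T@d/.25).round(4),"spin share",-(q[2]-yaw)/np.pi)
E
python3 fit2.py
```

```text
[0.4896 0.3501 0.2567] 14.708844303235916 [-0.1 -0.2  0.6 -0.3 -0.2  0.  -0.3  0.5]
pred core top [[278.2, 77.5], [300.2, 77.1], [300.0, 128.8], [278.9, 129.2]]
tool yaw 0.2382706563804532 d tool share [0.3527 0.0571 0.8536] spin share -0.005871896171244822
```

Call:
carry_out:
  deltas:
    - {"hand": 87,"dp": [0.353,0.057,0.5],"spin": -0.006}
    - {"hand": 87,"dp": [0.353,0.057,0.5],"spin": -0.006}
    - {"hand": 87,"dp": [0.353,0.057,0.5],"spin": -0.006}
    - {"hand": 87,"dp": [0.353,0.057,0.5],"spin": -0.006}
    - {"hand": 87,"dp": [0.353,0.057,0.65],"spin": -0.006}
    - {"hand": 87,"dp": [0.353,0.057,0.75],"spin": -0.006}
    - {"hand": 87,"dp": [0.353,0.057,0.82],"spin": -0.006}
    - {"hand": 87,"dp": [0.353,0.057,0.854],"spin": -0.006}
    - {"hand": 87,"dp": [0.353,0.057,0.854],"spin": -0.006}
    - {"hand": 87,"dp": [0.353,0.057,0.854],"spin": -0.006}

```text
time: 4.1
ee_pos: [0.4891, 0.3526, 0.0205]
eef_rot: [0.992, 0.129, 0.001, -0.0]
ft_force: [0.5, -0.1, 1.6]
width: 0.0869
grip_force: 0.0
```

Call:
carry_out:
  deltas:
    - {"hand": 30,"dp": [0,0,0],"spin": 0}
    - {"hand": 30,"dp": [0,0,0],"spin": 0}
    - {"hand": 30,"dp": [0,0,0],"spin": 0}
    - {"hand": 30,"dp": [0,0,0],"spin": 0}
    - {"hand": 30,"dp": [0,0,0],"spin": 0}
    - {"hand": 30,"dp": [0,0,0],"spin": 0}
    - {"hand": 30,"dp": [0,0,0],"spin": 0}
    - {"hand": 30,"dp": [0,0,0],"spin": 0}
  force: 20

```text
time: 4.9
ee_pos: [0.4884, 0.3522, 0.019]
eef_rot: [0.992, 0.129, -0.0, 0.0]
ft_force: [0.0, -0.2, 0.5]
width: 0.0399
grip_force: 20.0
```

```bash
cat > m.py <<'E'
from h import *
import sys
q=np.load("q1.npy")
G=np.array([0,0,.030])
def tgt(x,y,z,psi,tilt=None):   # board origin in holder frame (mm), extra yaw deg -> TCP world, yaw
    F=Rn.from_euler('ZY',[q[2],-q[3]]).as_matrix()
    a=q[3] if tilt is None else tilt
    yaw=q[2]+np.radians(psi);B=Rn.from_euler('ZY',[yaw,-a]).as_matrix()
    return np.array([q[0],q[1],q[4]])+F@(np.array([x,y,z])/1000)+B@G-[0,0,.019],yaw
def now():
    s=read_state();R=Rn.from_quat(s['eef_rot']).as_matrix();return s['ee_pos'],np.arctan2(R[1,0],R[0,0]),R
def delta(p0,y0,p1,y1):
    c,s=np.cos(y0),np.sin(y0);R=np.array([[c,s,0],[s,-c,0],[0,0,-1]])
    return (R.T@(p1-p0)/.25).round(4).tolist(),round(-(y1-y0)/np.pi,4)
E
python3 - <<'E'
from m import *
p,y,_=now();print(p,y)
for k in range(3): camera("top");print(now()[0].round(4),now()[1])
w=[(p,y),(np.array([.42,.30,.22]),y),(np.array([.40,.05,.24]),q[2]),(np.array([.40,-.20,.24]),q[2])]
t,ty=tgt(0,0,40,0,0.);w.append((t,ty));w.append(tgt(0,0,16,0,0.))
w.append(tgt(0,0,11,0))
for a,b in zip(w,w[1:]): print(b[0].round(4),b[1],delta(*a,*b))
E
```

```text
[0.48835398 0.35218691 0.01896368] 0.2595247348218235
[0.4884 0.3522 0.019 ] 0.2595588639004039
[0.4884 0.3522 0.019 ] 0.25955087094148804
[0.4884 0.3522 0.019 ] 0.25959460373223076
[0.42 0.3  0.22] 0.2595247348218235 ([-0.3178, 0.1316, -0.8041], np.float64(-0.0))
[0.4  0.05 0.24] 0.09714766273181653 ([-0.3339, 0.946, -0.08], np.float64(0.0517))
[ 0.4  -0.2   0.24] 0.09714766273181653 ([-0.097, 0.9953, 0.0], np.float64(-0.0))
[ 0.5189 -0.3073  0.1691] 0.09714766273181653 ([0.4319, 0.4731, 0.2836], np.float64(-0.0))
[ 0.5262 -0.3065  0.1462] 0.09714766273181653 ([0.0292, -0.0, 0.0915], np.float64(-0.0))
[ 0.5186 -0.3073  0.1401] 0.09714766273181653 ([-0.0304, -0.0, 0.0247], np.float64(-0.0))
```

Call:
carry_out:
  deltas:
    - {"hand": 30,"dp": [0,0,-0.1],"spin": 0}
    - {"hand": 30,"dp": [0,0,-0.25],"spin": 0}
    - {"hand": 30,"dp": [-0.05,0.02,-0.45],"spin": 0}
    - {"hand": 30,"dp": [-0.15,0.07,-0.62],"spin": 0}
    - {"hand": 30,"dp": [-0.25,0.1,-0.75],"spin": 0}
    - {"hand": 30,"dp": [-0.318,0.132,-0.804],"spin": 0}
    - {"hand": 30,"dp": [-0.318,0.132,-0.804],"spin": 0}

```text
time: 5.75
ee_pos: [0.4192, 0.2998, 0.2219]
eef_rot: [0.992, 0.13, 0.002, 0.001]
ft_force: [-0.1, 0.2, -2.5]
width: 0.0397
grip_force: 20.0
```

Call:
carry_out:
  deltas:
    - {"hand": 30,"dp": [-0.06,0.16,-0.02],"spin": 0.01}
    - {"hand": 30,"dp": [-0.12,0.33,-0.04],"spin": 0.02}
    - {"hand": 30,"dp": [-0.18,0.5,-0.05],"spin": 0.03}
    - {"hand": 30,"dp": [-0.24,0.67,-0.06],"spin": 0.04}
    - {"hand": 30,"dp": [-0.3,0.82,-0.08],"spin": 0.05}
    - {"hand": 30,"dp": [-0.334,0.946,-0.08],"spin": 0.052}
    - {"hand": 30,"dp": [-0.334,0.946,-0.08],"spin": 0.052}

```text
time: 6.45
ee_pos: [0.3997, 0.0455, 0.2393]
eef_rot: [0.999, 0.045, -0.001, 0.001]
ft_force: [-0.0, 1.1, -2.5]
width: 0.0397
grip_force: 20.0
```

Call:
carry_out:
  deltas:
    - {"hand": 30,"dp": [-0.02,0.17,0],"spin": 0}
    - {"hand": 30,"dp": [-0.03,0.35,0],"spin": 0}
    - {"hand": 30,"dp": [-0.05,0.53,0],"spin": 0}
    - {"hand": 30,"dp": [-0.07,0.7,0],"spin": 0}
    - {"hand": 30,"dp": [-0.09,0.86,0],"spin": 0}
    - {"hand": 30,"dp": [-0.097,0.995,0],"spin": 0}
    - {"hand": 30,"dp": [-0.097,0.995,0],"spin": 0}

```text
time: 7.15
ee_pos: [0.3991, -0.2038, 0.2386]
eef_rot: [0.999, 0.045, -0.001, -0.0]
ft_force: [0.2, 0.1, -2.1]
width: 0.0401
grip_force: 20.0
```

Call:
carry_out:
  deltas:
    - {"hand": 30,"dp": [0.1,0.11,0],"spin": 0}
    - {"hand": 30,"dp": [0.2,0.22,0],"spin": 0}
    - {"hand": 30,"dp": [0.3,0.33,0],"spin": 0}
    - {"hand": 30,"dp": [0.4,0.44,0.1],"spin": 0}
    - {"hand": 30,"dp": [0.432,0.473,0.2],"spin": 0}
    - {"hand": 30,"dp": [0.432,0.473,0.284],"spin": 0}
    - {"hand": 30,"dp": [0.432,0.473,0.284],"spin": 0}
    - {"hand": 30,"dp": [0.432,0.473,0.284],"spin": 0}

```text
time: 7.95
ee_pos: [0.519, -0.3062, 0.1689]
eef_rot: [0.999, 0.049, -0.0, -0.0]
ft_force: [0.8, 0.3, -2.4]
width: 0.0397
grip_force: 20.0
```

```bash
python3 - <<'E'
from m import *
s=read_state();p,y,R=now();print(s['time'],p,y,s['width'],s['grip_force'],s['ft_force'],s['torque'])
for z in(20,14,11,9): t=tgt(0,0,z,0);print(z,t[0].round(4),delta(p,y,*t))
im=camera("wrist")[:,:,::-1];cv2.imwrite("pics/w3.png",cv2.resize(im,(784,588)))
E
```

```text
7.95 [ 0.51899708 -0.30615033  0.1688859 ] 0.09744499706269091 0.03971174353236509 19.999698742758483 [ 0.78566473  0.31027648 -2.39206444] [ 0.00406497 -0.01293972 -0.08056995]
20 [ 0.5159 -0.3075  0.1486] ([-0.0128, 0.0044, 0.081], np.float64(0.0001))
14 [ 0.5177 -0.3074  0.1429] ([-0.0055, 0.0044, 0.1039], np.float64(0.0001))
11 [ 0.5186 -0.3073  0.1401] ([-0.0019, 0.0044, 0.1153], np.float64(0.0001))
9 [ 0.5192 -0.3072  0.1382] ([0.0005, 0.0044, 0.1229], np.float64(0.0001))
```

View pics/w3.png

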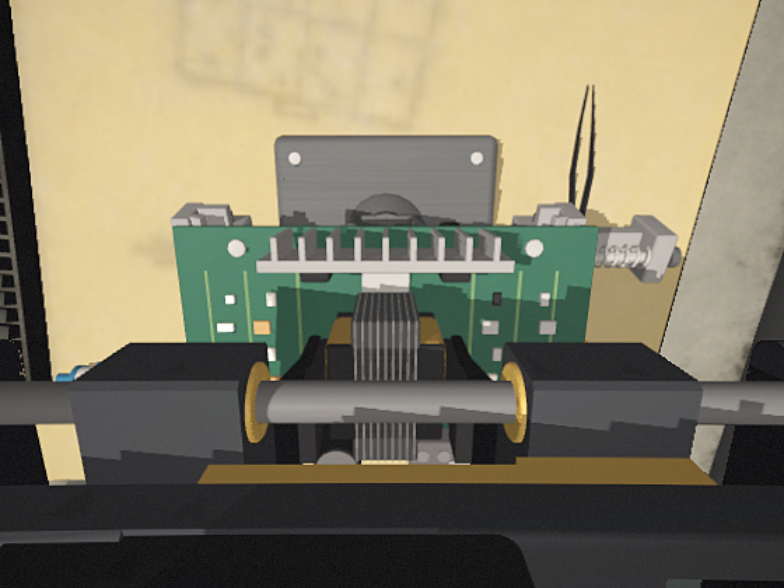

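The board is held straight above both rails, with its left and right edges at 174 and 597 over the rail ends. Next I press it gently on the rail tops, so that it pivots in the fingers to the holder's tilt.

Call:
carry_out:
  deltas:
    - {"hand": 30,"dp": [0,0.004,0.03],"spin": 0}
    - {"hand": 30,"dp": [0,0.004,0.05],"spin": 0}
    - {"hand": 30,"dp": [0,0.004,0.065],"spin": 0}
    - {"hand": 30,"dp": [0,0.004,0.08],"spin": 0}
    - {"hand": 30,"dp": [0,0.004,0.08],"spin": 0}

```text
time: 8.5
ee_pos: [0.518, -0.3085, 0.1489]
eef_rot: [0.999, 0.048, -0.001, 0.0]
ft_force: [-2.7, -1.1, -0.1]
width: 0.04
grip_force: 20.0
```

Call:
carry_out:
  deltas:
    - {"hand": 30,"dp": [0,0,0.01],"spin": 0}
    - {"hand": 30,"dp": [0,0,0.02],"spin": 0}
    - {"hand": 30,"dp": [0,0,0.024],"spin": 0}
    - {"hand": 30,"dp": [0,0,0.024],"spin": 0}

```text
time: 8.9
ee_pos: [0.5187, -0.3085, 0.143]
eef_rot: [0.999, 0.048, 0.0, 0.0]
ft_force: [-2.6, -0.3, 1.2]
width: 0.0399
grip_force: 20.0
```

Call:
carry_out:
  deltas:
    - {"hand": 30,"dp": [0,0,0.008],"spin": 0}
    - {"hand": 30,"dp": [0,0,0.012],"spin": 0}
    - {"hand": 30,"dp": [0,0,0.012],"spin": 0}

```text
time: 9.2
ee_pos: [0.5188, -0.3084, 0.1401]
eef_rot: [0.999, 0.048, 0.0, 0.0]
ft_force: [-2.8, -2.2, 1.5]
width: 0.0403
grip_force: 20.0
```

Call:
carry_out:
  deltas:
    - {"hand": 30,"dp": [0,0,0.004],"spin": 0}
    - {"hand": 30,"dp": [0,0,0.004],"spin": 0}
    - {"hand": 30,"dp": [0,0,0.004],"spin": 0}

```text
time: 9.5
ee_pos: [0.5188, -0.3084, 0.14]
eef_rot: [0.999, 0.048, 0.0, 0.0]
ft_force: [-7.4, -0.7, 8.5]
width: 0.0395
grip_force: 20.0
```

The board lies flat on the rail tops: contact came at the predicted height and the force stepped up to 11 N. I'll grip firmly, lift off square to the slope and work out the entry from the downhill end.

Call:
carry_out:
  deltas:
    - {"hand": 30,"dp": [0,0,0],"spin": 0}
    - {"hand": 30,"dp": [0,0,0],"spin": 0}
    - {"hand": 30,"dp": [-0.01,0,-0.03],"spin": 0}
    - {"hand": 30,"dp": [-0.02,0,-0.06],"spin": 0}
    - {"hand": 30,"dp": [-0.02,0,-0.06],"spin": 0}
    - {"hand": 30,"dp": [-0.02,0,-0.06],"spin": 0}
  force: 60

```text
time: 10.1
ee_pos: [0.514, -0.3085, 0.1542]
eef_rot: [0.999, 0.048, 0.0, 0.0]
ft_force: [-0.1, 0.4, -2.3]
width: 0.0399
grip_force: 60.0
```

```bash
cat > plan.py <<'E'
from m import *
s=read_state();p,y,R=now();print(s['time'],p.round(4),round(y,4),s['width'],s['ft_force'].round(1),s['torque'].round(2))
L=[("S0",-106,5,18,4),("S1",-105.5,4.8,2.7,4),("S2",-93.5,4.8,2.7,4),("S3",-93.5,-6,2.3,4),("S4",-94.7,-4.2,1.4,2),("S5",-90,-4.2,1.2,2),("S6",-87,-3,.7,0),("S7",-3,-2.5,.7,0)]
a=(p,y)
for n,*v in L:
    b=tgt(*v);print(n,b[0].round(4),delta(*a,*b),"from now",delta(p,y,*b));a=b
E
python3 plan.py
```

```text
10.1 [ 0.514  -0.3085  0.1542] 0.0966 0.0398783014164861 [-0.1  0.4 -2.3] [-0.04 -0.02 -0.02]
S0 [ 0.4156 -0.3129  0.1145] ([-0.3933, -0.0202, 0.1586], np.float64(-0.0224)) from now ([-0.3933, -0.0202, 0.1586], np.float64(-0.0224))
S1 [ 0.4207 -0.3126  0.1001] ([0.0204, 0.0022, 0.0577], np.float64(-0.0)) from now ([-0.3728, -0.0194, 0.2163], np.float64(-0.0224))
S2 [ 0.4321 -0.3115  0.1037] ([0.0456, 0.0032, -0.0146], np.float64(-0.0)) from now ([-0.3271, -0.0195, 0.2017], np.float64(-0.0224))
S3 [ 0.4333 -0.3223  0.1033] ([-0.0025, 0.0431, 0.0015], np.float64(-0.0)) from now ([-0.3266, 0.0237, 0.2032], np.float64(-0.0224))
S4 [ 0.4322 -0.3202  0.1021] ([-0.0029, -0.0087, 0.0049], np.float64(0.0111)) from now ([-0.3301, 0.0153, 0.2081], np.float64(-0.0113))
S5 [ 0.4367 -0.3198  0.1034] ([0.0181, 0.0006, -0.005], np.float64(-0.0)) from now ([-0.312, 0.0153, 0.2032], np.float64(-0.0113))
S6 [ 0.4395 -0.318   0.1038] ([0.0122, -0.0056, -0.0017], np.float64(0.0111)) from now ([-0.2999, 0.0092, 0.2014], np.float64(-0.0002))
S7 [ 0.5191 -0.3097  0.1293] ([0.3201, -0.002, -0.1021], np.float64(-0.0)) from now ([0.0202, 0.007, 0.0993], np.float64(-0.0002))
```

Call:
carry_out:
  deltas:
    - {"hand": 30,"dp": [-0.1,-0.005,0.03],"spin": -0.005}
    - {"hand": 30,"dp": [-0.2,-0.01,0.07],"spin": -0.011}
    - {"hand": 30,"dp": [-0.3,-0.015,0.11],"spin": -0.017}
    - {"hand": 30,"dp": [-0.393,-0.02,0.15],"spin": -0.0224}
    - {"hand": 30,"dp": [-0.393,-0.02,0.159],"spin": -0.0224}
    - {"hand": 30,"dp": [-0.38,-0.0194,0.2],"spin": -0.0224}
    - {"hand": 30,"dp": [-0.373,-0.0194,0.2163],"spin": -0.0224}
    - {"hand": 30,"dp": [-0.373,-0.0194,0.2163],"spin": -0.0224}
    - {"hand": 30,"dp": [-0.373,-0.0194,0.2163],"spin": -0.0224}

```text
time: 11.0
ee_pos: [0.4212, -0.3124, 0.0999]
eef_rot: [0.996, 0.084, 0.0, -0.0]
ft_force: [0.3, 0.7, -3.0]
width: 0.0394
grip_force: 60.0
```

```bash
python3 plan.py; python3 - <<'E'
from h import *
import numpy as np
s=read_state();np.save("s4.npy",s,allow_pickle=True)
im=camera("wrist")[:,:,::-1];cv2.imwrite("pics/w4.png",im)
f=1.9;o=cv2.resize(im[0:260,90:500],None,fx=f,fy=f,interpolation=cv2.INTER_CUBIC)
C=cam("wrist",s)
from fit import pts
q=np.load("q1.npy")
P=[(a,b,c) for b,c in((75,11),(68,0),(-69,11),(-66,0)) for a in(-46,46)]
uv=(proj(C,pts(q,P))-[90,0])*f
for i in range(0,8,2): cv2.line(o,tuple(map(int,uv[i])),tuple(map(int,uv[i+1])),(0,0,255),1)
cv2.imwrite("pics/w4b.png",o)
E
```

```text
11.0 [ 0.4212 -0.3124  0.0999] 0.1677 0.03941407672296227 [ 0.3  0.7 -3. ] [-0.03  0.01  0.03]
S0 [ 0.4156 -0.3129  0.1145] ([-0.0225, -0.0018, -0.0586], np.float64(0.0002)) from now ([-0.0225, -0.0018, -0.0586], np.float64(0.0002))
S1 [ 0.4207 -0.3126  0.1001] ([0.0204, 0.0022, 0.0577], np.float64(-0.0)) from now ([-0.0021, 0.0005, -0.0009], np.float64(0.0002))
S2 [ 0.4321 -0.3115  0.1037] ([0.0456, 0.0032, -0.0146], np.float64(-0.0)) from now ([0.0435, 0.0037, -0.0155], np.float64(0.0002))
S3 [ 0.4333 -0.3223  0.1033] ([-0.0025, 0.0431, 0.0015], np.float64(-0.0)) from now ([0.0409, 0.0468, -0.0139], np.float64(0.0002))
S4 [ 0.4322 -0.3202  0.1021] ([-0.0029, -0.0087, 0.0049], np.float64(0.0111)) from now ([0.038, 0.0381, -0.009], np.float64(0.0113))
S5 [ 0.4367 -0.3198  0.1034] ([0.0181, 0.0006, -0.005], np.float64(-0.0)) from now ([0.0561, 0.0394, -0.014], np.float64(0.0113))
S6 [ 0.4395 -0.318   0.1038] ([0.0122, -0.0056, -0.0017], np.float64(0.0111)) from now ([0.0685, 0.0342, -0.0157], np.float64(0.0225))
S7 [ 0.5191 -0.3097  0.1293] ([0.3201, -0.002, -0.1021], np.float64(-0.0)) from now ([0.3879, 0.0548, -0.1179], np.float64(0.0225))
```

View pics/w4b.png

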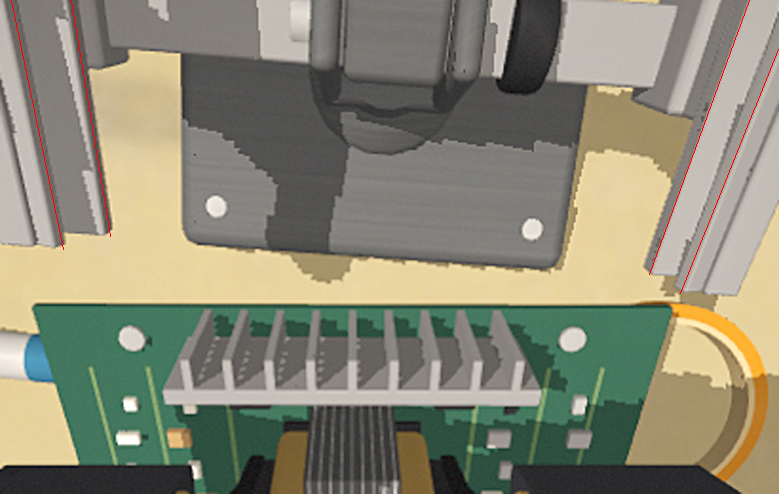

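The modelled rail edges (red) fall on the rails. The board's leading corners are at crop (672,305) on the sprung side and (36,305) on the fixed side. I'll check these against the predicted ones.

```bash
python3 - <<'E'
from m import *
from scipy.optimize import least_squares
s=np.load("s4.npy",allow_pickle=True).item();C=cam("wrist",s)
R=Rn.from_quat(s['eef_rot']).as_matrix();yaw=np.arctan2(R[1,0],R[0,0])
obs=np.array([(672,305),(36,305),(60+16,466),(622,466)])/1.9+[90,0]
def corners(tau,dx,dy,dyaw):
    B=Rn.from_euler('ZY',[yaw+dyaw,-tau]).as_matrix()
    o=s['ee_pos']+[0,0,.019]+Rn.from_euler('z',yaw).as_matrix()@[dx,dy,0]-B@G
    return o+np.array([(.05,-.08,.003),(.05,.08,.003)])@B.T
print("obs",obs[:2],"pred",proj(C,corners(q[3],0,0,0)).round(1))
r=least_squares(lambda v:np.r_[(proj(C,corners(v[0],v[1],v[2],v[3]))-obs[:2]).ravel(),(v[0]-q[3])*100],[q[3],0,0,0]);print(r.x.round(4))
E
```

```text
obs [[443.68421053 160.52631579]
 [108.94736842 160.52631579]] pred [[443.8 156. ]
 [104.6 156.2]]
[ 0.2976 -0.0021 -0.001  -0.0005]
```

```bash
cat >> m.py <<'E'
E
python3 - <<'E'
from m import *
from scipy.optimize import least_squares
s=np.load("s4.npy",allow_pickle=True).item();C=cam("wrist",s)
R=Rn.from_quat(s['eef_rot']).as_matrix();yaw=np.arctan2(R[1,0],R[0,0])
# refine corners on the image: line fit of leading edge, sides
im=cv2.imread("pics/w4.png");g=cv2.cvtColor(im,cv2.COLOR_BGR2HSV)
m=((g[...,0]>60)&(g[...,0]<95)&(g[...,1]>90)).astype(np.uint8)
for v in(158,160,162,166,170,175,180,190,200,210): 
    x=np.where(m[v])[0];print(v,x.min() if len(x) else None,x.max() if len(x) else None)
for u in(115,125,140,250,400,420,435): print("col",u,np.where(m[:,u])[0].min())
obs=np.array([(672,305),(36,305)])/1.9+[90,0]
def corners(tau,dx,dy,gz):
    B=Rn.from_euler('ZY',[yaw,-tau]).as_matrix()
    o=s['ee_pos']+[0,0,.019]+Rn.from_euler('z',yaw).as_matrix()@[dx,dy,0]-B@[0,0,gz]
    return o+np.array([(.05,-.08,.003),(.05,.08,.003)])@B.T
for gz in(.028,.03,.032):
  r=least_squares(lambda v:(proj(C,corners(v[0],v[1],v[2],gz))-obs).ravel(),[q[3],0,0]);print(gz,r.x.round(4),np.degrees(r.x[0]),r.fun.round(1))
E
```

```text
158 None None
160 109 145
162 107 442
166 109 442
170 110 441
175 111 439
180 112 438
190 115 434
200 118 431
210 122 428
col 115 160
col 125 160
col 140 160
col 250 161
col 400 161
col 420 161
col 435 161
0.028 [ 0.2471 -0.001  -0.001 ] 14.158642290242062 [-0.  -0.1 -0.   0.1]
0.03 [ 0.2822 -0.002  -0.001 ] 16.167194486436916 [-0.  -0.1 -0.   0.1]
0.032 [ 0.3163 -0.003  -0.001 ] 18.12123904165089 [-0.  -0.1 -0.   0.1]
```

```bash
python3 - <<'E'
from m import *
from fit import P,UV,pts,C as C1
from scipy.optimize import least_squares
s=np.load("s4.npy",allow_pickle=True).item();C=cam("wrist",s)
P4=[(-46,75,11),(-46,68,0),(-46,-66,0),(-46,-69,11)]
U4=np.array([(62,247),(110,235),(649,273),(681,293)])/1.9+[90,0]
print("resid q1 in w4",(proj(C,pts(q,P4))-U4).round(1).tolist())
for wz in(1e5,0):
    r=least_squares(lambda v:np.r_[(proj(C1,pts(v,P))-UV).ravel(),(proj(C,pts(v,P4))-U4).ravel(),(v[4]-.12)*wz],q);print("joint",r.x.round(4),np.degrees(r.x[3]).round(2),r.fun.round(1))
# w4 only: near ends, yaw/alpha fixed
for a in(.28,.31):
    r4=least_squares(lambda v:(proj(C,pts([v[0],v[1],v[3],a,v[2]],P4))-U4).ravel(),[q[0],q[1],q[4],q[2]])
    v=r4.x;F=Rn.from_euler('ZY',[v[3],-a]).as_matrix();print("w4 only",a,v.round(4),r4.fun.round(1))
    # board leading edge from width
    obs=np.array([(443.0,160.8),(108.0,160.3)])
    c=lambda w:np.array(w[:3])+np.array([(0,-.08,0),(0,.08,0)])@Rn.from_euler('z',w[3]).as_matrix().T
    R=Rn.from_quat(s['eef_rot']).as_matrix();yaw=np.arctan2(R[1,0],R[0,0])
    rb=least_squares(lambda w:np.r_[(proj(C,c(w))-obs).ravel(),(w[3]-yaw)*1000],[.47,-.31,.11,yaw])
    h=(c(rb.x)-[v[0],v[1],v[2]])@F*1000;print(" top leading corners A,B in holder frame",h.round(1).tolist(), rb.x.round(4))
t=tgt(-105.5,4.8,2.7,4)
B=Rn.from_euler('ZY',[t[1],-q[3]]).as_matrix();F=Rn.from_euler('ZY',[q[2],-q[3]]).as_matrix()
o=s['ee_pos']+[0,0,.019]-B@G
print("nominal",((o+np.array([(.05,-.08,.003),(.05,.08,.003)])@B.T-[q[0],q[1],q[4]])@F*1000).round(1).tolist())
E
```

```text
resid q1 in w4 [[0.6, 1.2], [0.3, 0.6], [0.3, 1.0], [-0.3, 0.2]]
joint [ 0.5313 -0.306   0.0965  0.3072  0.12  ] 17.6 [ 1.   0.5 -1.   0.2  0.1 -0.7 -0.1 -0.4  0.3 -0.8 -0.3 -0.3 -0.7 -0.5
  0.3  0.5  0.1  0.   0.2  0.6 -0.4 -0.2  0. ]
joint [ 0.5312 -0.306   0.0963  0.316   0.1205] 18.1 [ 0.8  0.6 -1.   0.2 -0.1 -0.7 -0.2 -0.4  0.5 -0.7 -0.2 -0.3 -0.7 -0.4
  0.2  0.6 -0.  -0.1  0.4  0.5 -0.3 -0.1  0. ]
w4 only 0.28 [ 0.5316 -0.3059  0.1189  0.0961] [ 0.  -0.1 -0.1  0.1  0.2  0.7 -0.1 -0.7]
 top leading corners A,B in holder frame [[-52.6, -72.4, 2.7], [-63.5, 87.2, 5.9]] [ 0.4742 -0.3041  0.107   0.1676]
w4 only 0.31 [ 0.5314 -0.306   0.1202  0.0961] [ 0.1  0.3 -0.1 -0.3  0.3  0.4 -0.3 -0.4]
 top leading corners A,B in holder frame [[-52.6, -72.4, 2.9], [-63.5, 87.2, 6.4]] [ 0.4742 -0.3041  0.107   0.1676]
nominal [[-49.9, -71.6, 3.7], [-60.5, 88.0, 7.1]]
```

Relative to the rails, the leading edge sits about 0.9 mm low, 2.7 mm short and 0.8 mm to the sprung side of nominal. I'll correct for that offset.

```bash
cat > plan.py <<'E'
from m import *
s=read_state();p,y,R=now();print(s['time'],p.round(4),round(y,4),s['width'],s['ft_force'].round(1),s['torque'].round(2))
O=[2.7,.8,1.1,0]
L=[("S1",-105.5,4.8,2.7,4),("S2",-93.5,4.8,2.7,4),("S3",-93.5,-6,2.3,4),("S4",-94.7,-4.2,1.4,2),("S5",-90,-4.2,1.2,2),("S6",-87,-3,.7,0),("S7",-3,-2.5,.7,0)]
a=(p,y)
for n,*v in L:
    b=tgt(*(np.array(v)+O));print(n,b[0].round(4),delta(*a,*b),"from now",delta(p,y,*b));a=b
E
python3 plan.py
```

```text
11.05 [ 0.4211 -0.3126  0.1001] 0.1674 0.039688177507740965 [ 0.4  0.4 -3.4] [0.02 0.05 0.02]
S1 [ 0.4229 -0.3116  0.102 ] ([0.0076, -0.0028, -0.0075], np.float64(0.0001)) from now ([0.0076, -0.0028, -0.0075], np.float64(0.0001))
S2 [ 0.4343 -0.3105  0.1056] ([0.0456, 0.0032, -0.0146], np.float64(-0.0)) from now ([0.0532, 0.0004, -0.0221], np.float64(0.0001))
S3 [ 0.4354 -0.3213  0.1052] ([-0.0025, 0.0431, 0.0015], np.float64(-0.0)) from now ([0.0507, 0.0436, -0.0205], np.float64(0.0001))
S4 [ 0.4343 -0.3192  0.104 ] ([-0.0029, -0.0087, 0.0049], np.float64(0.0111)) from now ([0.0478, 0.0349, -0.0157], np.float64(0.0112))
S5 [ 0.4389 -0.3188  0.1052] ([0.0181, 0.0006, -0.005], np.float64(-0.0)) from now ([0.0659, 0.0361, -0.0206], np.float64(0.0112))
S6 [ 0.4417 -0.317   0.1057] ([0.0122, -0.0056, -0.0017], np.float64(0.0111)) from now ([0.0783, 0.0309, -0.0223], np.float64(0.0223))
S7 [ 0.5213 -0.3087  0.1312] ([0.3201, -0.002, -0.1021], np.float64(-0.0)) from now ([0.3977, 0.0514, -0.1245], np.float64(0.0223))
```

Call:
carry_out:
  deltas:
    - {"hand": 30,"dp": [0.0076,-0.0028,-0.0075],"spin": 0}
    - {"hand": 30,"dp": [0.0076,-0.0028,-0.0075],"spin": 0}
    - {"hand": 30,"dp": [0.02,-0.002,-0.012],"spin": 0}
    - {"hand": 30,"dp": [0.035,-0.001,-0.016],"spin": 0}
    - {"hand": 30,"dp": [0.045,0,-0.0195],"spin": 0}
    - {"hand": 30,"dp": [0.0532,0.0004,-0.0221],"spin": 0}
    - {"hand": 30,"dp": [0.0532,0.0004,-0.0221],"spin": 0}
    - {"hand": 30,"dp": [0.0532,0.0004,-0.0221],"spin": 0}

```text
time: 11.85
ee_pos: [0.4336, -0.3107, 0.1054]
eef_rot: [0.997, 0.083, -0.0, -0.0]
ft_force: [-0.1, 0.3, -2.1]
width: 0.0393
grip_force: 60.0
```

Entered without contact. I'll push toward the sprung arm, in two steps.

Call:
carry_out:
  deltas:
    - {"hand": 30,"dp": [0,0.006,0],"spin": 0}
    - {"hand": 30,"dp": [0,0.012,0],"spin": 0}
    - {"hand": 30,"dp": [0,0.018,0],"spin": 0}
    - {"hand": 30,"dp": [0,0.018,0],"spin": 0}

```text
time: 12.25
ee_pos: [0.434, -0.3142, 0.1052]
eef_rot: [0.997, 0.084, -0.001, -0.001]
ft_force: [-2.3, 5.3, -0.5]
width: 0.0396
grip_force: 60.0
```

Call:
carry_out:
  deltas:
    - {"hand": 30,"dp": [-0.001,0.008,0.001],"spin": 0}
    - {"hand": 30,"dp": [-0.002,0.016,0.001],"spin": 0}
    - {"hand": 30,"dp": [-0.0025,0.025,0.0015],"spin": 0}
    - {"hand": 30,"dp": [-0.0025,0.025,0.0015],"spin": 0}
    - {"hand": 30,"dp": [-0.0025,0.025,0.0015],"spin": 0}

```text
time: 12.75
ee_pos: [0.4346, -0.3199, 0.1049]
eef_rot: [0.996, 0.084, -0.001, -0.001]
ft_force: [-3.1, 6.0, 0.4]
width: 0.0393
grip_force: 60.0
```

```bash
python3 plan.py; python3 - <<'E'
from m import *
s=read_state();np.save("s5.npy",s,allow_pickle=True)
im=camera("wrist")[:,:,::-1];cv2.imwrite("pics/w5.png",im)
f=4;cv2.imwrite("pics/w5b.png",np.hstack([cv2.resize(im[90:230,90:190],None,fx=f,fy=f,interpolation=cv2.INTER_CUBIC),cv2.resize(im[90:230,390:490],None,fx=f,fy=f,interpolation=cv2.INTER_CUBIC)]))
E
```

```text
12.75 [ 0.4346 -0.3199  0.1049] 0.168 0.03931339022384101 [-3.1  6.   0.4] [1.41 0.46 0.27]
S1 [ 0.4229 -0.3116  0.102 ] ([-0.0406, -0.0404, 0.0117], np.float64(0.0003)) from now ([-0.0406, -0.0404, 0.0117], np.float64(0.0003))
S2 [ 0.4343 -0.3105  0.1056] ([0.0456, 0.0032, -0.0146], np.float64(-0.0)) from now ([0.005, -0.0372, -0.0029], np.float64(0.0003))
S3 [ 0.4354 -0.3213  0.1052] ([-0.0025, 0.0431, 0.0015], np.float64(-0.0)) from now ([0.0025, 0.0059, -0.0014], np.float64(0.0003))
S4 [ 0.4343 -0.3192  0.104 ] ([-0.0029, -0.0087, 0.0049], np.float64(0.0111)) from now ([-0.0005, -0.0028, 0.0035], np.float64(0.0114))
S5 [ 0.4389 -0.3188  0.1052] ([0.0181, 0.0006, -0.005], np.float64(-0.0)) from now ([0.0176, -0.0015, -0.0015], np.float64(0.0114))
S6 [ 0.4417 -0.317   0.1057] ([0.0122, -0.0056, -0.0017], np.float64(0.0111)) from now ([0.0301, -0.0067, -0.0032], np.float64(0.0225))
S7 [ 0.5213 -0.3087  0.1312] ([0.3201, -0.002, -0.1021], np.float64(-0.0)) from now ([0.3495, 0.014, -0.1053], np.float64(0.0225))
```

View pics/w5b.png

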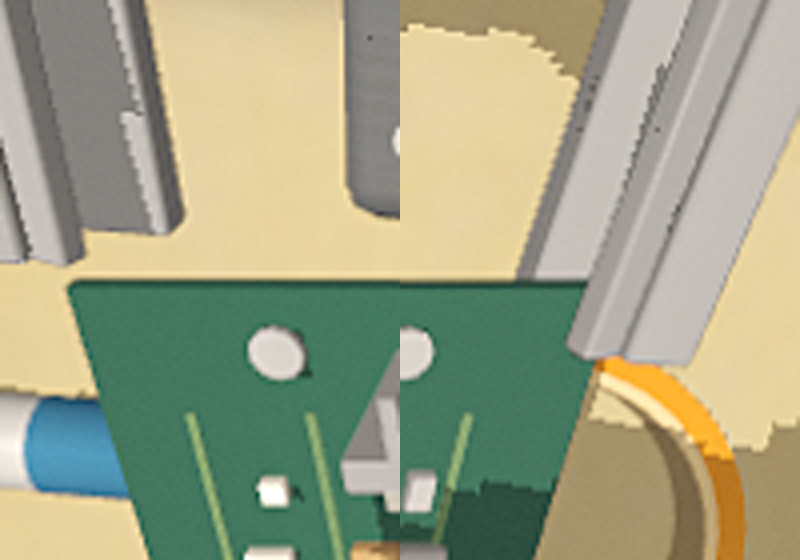

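Left crop: the fixed rail with the board's free corner at (70,285), just short of the rail's end. Right crop: the sprung-side corner is hooked under the lip at (580,350) and the arm is pushed back. I'll locate the free corner.

```bash
python3 - <<'E'
from m import *
s=np.load("s5.npy",allow_pickle=True).item();C=cam("wrist",s)
q=np.array([.5313,-.306,.0963,.3085,.12])
F=Rn.from_euler('ZY',[q[2],-q[3]]).as_matrix()
o,D=ray(C,[(107.2,161.2)]);o=(o-[q[0],q[1],q[4]])@F*1000;D=D[0]@F
for z in(4,6,7): print(z,(o+D*(z-o[2])/D[2]).round(1))
E
```

```text
4 [-52.  81.   4.]
6 [-51.   79.8   6. ]
7 [-50.5  79.3   7. ]
```

Call:
carry_out:
  deltas:
    - {"hand": 30,"dp": [0,0.006,0],"spin": 0}
    - {"hand": 30,"dp": [0,0.01,0],"spin": 0}
    - {"hand": 30,"dp": [-0.001,0.008,0.002],"spin": 0.004}
    - {"hand": 30,"dp": [-0.002,0.006,0.004],"spin": 0.008}
    - {"hand": 30,"dp": [-0.003,0.005,0.005],"spin": 0.011}
    - {"hand": 30,"dp": [-0.003,0.005,0.005],"spin": 0.011}
    - {"hand": 30,"dp": [-0.003,0.005,0.005],"spin": 0.011}

```text
time: 13.5
ee_pos: [0.4354, -0.3203, 0.1037]
eef_rot: [0.998, 0.068, 0.0, -0.001]
ft_force: [2.1, 8.7, -1.8]
width: 0.0397
grip_force: 60.0
```

```bash
cat > B.py <<'E'
from m import *
s=read_state();im=camera("wrist");C=cam("wrist",s);np.save("imB.npy",im)
print(s['time'],s['ee_pos'].round(4),s['ft_force'].round(1),s['torque'].round(2))
g=cv2.cvtColor(im,cv2.COLOR_RGB2HSV)
m=((g[...,0]>60)&(g[...,0]<95)&(g[...,1]>90)).astype(np.uint8)
u0=np.arange(120,150);top=[np.where(m[:,u])[0].min() for u in u0];vv=np.arange(np.median(top)+8,np.median(top)+40).astype(int);le=[np.where(m[v])[0].min() for v in vv]
a=np.polyfit(u0,np.array(top)-.5,1);b=np.polyfit(vv,np.array(le)-.5,1)
v=(a[1]+a[0]*b[1])/(1-a[0]*b[0]);u=b[0]*v+b[1];print("B px",u.round(1),v.round(1),"slope",a[0].round(4))
q=np.array([.5313,-.306,.0963,.3085,.12]);F=Rn.from_euler('ZY',[q[2],-q[3]]).as_matrix()
o,D=ray(C,[(u,v)]);o=(o-[q[0],q[1],q[4]])@F*1000;D=D[0]@F
for z in(4,5,6): print(z,(o+D*(z-o[2])/D[2]).round(1))
E
python3 B.py
```

```text
13.5 [ 0.4354 -0.3203  0.1037] [ 2.1  8.7 -1.8] [ 1.82 -0.53  0.67]
B px 105.8 160.5 slope -0.0
4 [-47.7  78.4   4. ]
5 [-47.2  77.8   5. ]
6 [-46.7  77.2   6. ]
```

Call:
carry_out:
  deltas:
    - {"hand": 30,"dp": [-0.002,0,0.001],"spin": 0.002}
    - {"hand": 30,"dp": [-0.0045,0,0.0015],"spin": 0.0044}
    - {"hand": 30,"dp": [-0.0045,0,0.0015],"spin": 0.0044}
    - {"hand": 30,"dp": [0.0005,0,0],"spin": 0.0044}
    - {"hand": 30,"dp": [0.0055,0,-0.0015],"spin": 0.0044}
    - {"hand": 30,"dp": [0.0105,0,-0.003],"spin": 0.0044}
    - {"hand": 30,"dp": [0.0105,0,-0.003],"spin": 0.0044}

```text
time: 14.25
ee_pos: [0.4359, -0.3201, 0.1035]
eef_rot: [0.998, 0.06, -0.002, -0.002]
ft_force: [-3.2, 8.5, -3.4]
width: 0.0398
grip_force: 60.0
```

```bash
python3 B.py
```

```text
14.25 [ 0.4359 -0.3201  0.1035] [-3.2  8.5 -3.4] [1.9  0.78 0.33]
B px 106.3 160.5 slope -0.0
4 [-45.6  77.    4. ]
5 [-45.1  76.4   5. ]
6 [-44.7  75.9   6. ]
```

Call:
carry_out:
  deltas:
    - {"hand": 30,"dp": [0.005,0,-0.0015],"spin": 0}
    - {"hand": 30,"dp": [0.01,0,-0.003],"spin": 0}
    - {"hand": 30,"dp": [0.01,0,-0.003],"spin": 0}

```text
time: 14.6
ee_pos: [0.4382, -0.3197, 0.1042]
eef_rot: [0.998, 0.06, -0.002, -0.002]
ft_force: [-2.8, 8.1, -3.6]
width: 0.0394
grip_force: 60.0
```

```bash
python3 B.py
```

```text
14.6 [ 0.4382 -0.3197  0.1042] [-2.8  8.1 -3.6] [1.96 0.77 0.25]
B px 105.9 159.2 slope 0.0378
4 [-42.4  77.1   4. ]
5 [-41.9  76.5   5. ]
6 [-41.4  75.9   6. ]
```

Call:
carry_out:
  deltas:
    - {"hand": 30,"dp": [0.006,0,-0.0012],"spin": 0.0035}
    - {"hand": 30,"dp": [0.012,-0.001,-0.0025],"spin": 0.0074}
    - {"hand": 30,"dp": [0.02,-0.002,-0.0045],"spin": 0.0074}
    - {"hand": 30,"dp": [0.03,-0.002,-0.008],"spin": 0.0074}
    - {"hand": 30,"dp": [0.03,-0.002,-0.008],"spin": 0.0074}

```text
time: 15.15
ee_pos: [0.4454, -0.3183, 0.1061]
eef_rot: [0.999, 0.048, -0.002, -0.002]
ft_force: [-3.6, 8.2, -4.0]
width: 0.0396
grip_force: 60.0
```

```bash
cat > st.py <<'E'
from m import *
s=read_state();p,y,R=now()
F=Rn.from_euler('ZY',[q[2],-q[3]]).as_matrix();B=Rn.from_euler('ZY',[y,-q[3]]).as_matrix()
h=(p+[0,0,.019]-B@G-[q[0],q[1],q[4]])@F*1000-[2.7,.8,1.1]
print(s['time'],p.round(4),"psi",np.degrees(y-q[2]).round(2),"holder xyz",h.round(1),"F_h",(s['ft_force']@F).round(1),"T",s['torque'].round(2))
E
python3 st.py
```

```text
15.15 [ 0.4454 -0.3183  0.1061] psi -0.04 holder xyz [-83.5  -4.7  -0. ] F_h [-3.9  8.5 -2.9] T [1.94 1.02 0.21]
```

Call:
carry_out:
  deltas:
    - {"hand": 30,"dp": [0.02,0,-0.0064],"spin": 0}
    - {"hand": 30,"dp": [0.04,0,-0.0128],"spin": 0}
    - {"hand": 30,"dp": [0.06,0,-0.0192],"spin": 0}
    - {"hand": 30,"dp": [0.08,0,-0.0256],"spin": 0}
    - {"hand": 30,"dp": [0.08,0,-0.0256],"spin": 0}

```text
time: 15.65
ee_pos: [0.4658, -0.3163, 0.1126]
eef_rot: [0.999, 0.048, -0.002, -0.002]
ft_force: [-4.1, 8.3, -2.6]
width: 0.0395
grip_force: 60.0
```

```bash
python3 st.py
```

```text
15.65 [ 0.4658 -0.3163  0.1126] psi -0.02 holder xyz [-61.9  -4.6  -0. ] F_h [-3.9  8.7 -1.5] T [1.99 0.75 0.24]
```

Call:
carry_out:
  deltas:
    - {"hand": 30,"dp": [0.02,0,-0.0064],"spin": 0}
    - {"hand": 30,"dp": [0.04,0,-0.0128],"spin": 0}
    - {"hand": 30,"dp": [0.06,0,-0.0192],"spin": 0}
    - {"hand": 30,"dp": [0.08,0,-0.0256],"spin": 0}
    - {"hand": 30,"dp": [0.08,0,-0.0256],"spin": 0}

```text
time: 16.15
ee_pos: [0.4858, -0.3143, 0.1189]
eef_rot: [0.999, 0.048, -0.002, -0.002]
ft_force: [-3.3, 8.3, -3.2]
width: 0.0392
grip_force: 60.0
```

Call:
carry_out:
  deltas:
    - {"hand": 30,"dp": [0.02,-0.001,-0.0064],"spin": 0}
    - {"hand": 30,"dp": [0.04,-0.002,-0.0128],"spin": 0}
    - {"hand": 30,"dp": [0.06,-0.004,-0.0192],"spin": 0}
    - {"hand": 30,"dp": [0.08,-0.006,-0.0256],"spin": 0}
    - {"hand": 30,"dp": [0.08,-0.006,-0.0256],"spin": 0}
  force: 35

```text
time: 16.65
ee_pos: [0.5057, -0.3109, 0.1254]
eef_rot: [0.999, 0.048, -0.002, -0.002]
ft_force: [-3.2, 7.4, -3.4]
width: 0.04
grip_force: 35.0
```

```bash
python3 st.py
```

```text
16.65 [ 0.5057 -0.3109  0.1254] psi -0.01 holder xyz [-19.8  -3.1  -0.1] F_h [-3.4  7.6 -2.5] T [1.91 0.73 0.2 ]
```

Call:
carry_out:
  deltas:
    - {"hand": 30,"dp": [0.02,0,-0.0064],"spin": 0}
    - {"hand": 30,"dp": [0.04,0,-0.0128],"spin": 0}
    - {"hand": 30,"dp": [0.06,0,-0.0192],"spin": 0}
    - {"hand": 30,"dp": [0.07,0,-0.0224],"spin": 0}
    - {"hand": 30,"dp": [0.07,0,-0.0224],"spin": 0}
  force: 25

```text
time: 17.15
ee_pos: [0.5228, -0.3093, 0.1308]
eef_rot: [0.999, 0.048, -0.002, -0.002]
ft_force: [-3.2, 7.6, -4.3]
width: 0.0397
grip_force: 25.0
```

Call:
carry_out:
  deltas:
    - {"hand": 30,"dp": [0,-0.005,0],"spin": 0}
    - {"hand": 30,"dp": [0,-0.01,0.001],"spin": 0}
    - {"hand": 30,"dp": [0,-0.014,0.002],"spin": 0}
    - {"hand": 30,"dp": [0,-0.014,0.002],"spin": 0}

```text
time: 17.55
ee_pos: [0.5226, -0.3062, 0.1306]
eef_rot: [0.999, 0.048, -0.001, -0.002]
ft_force: [-3.5, 6.8, -2.8]
width: 0.04
grip_force: 25.0
```

```bash
python3 st.py
```

```text
17.55 [ 0.5226 -0.3062  0.1306] psi -0.03 holder xyz [-1.7 -0.1 -0.3] F_h [-3.5  7.1 -1.9] T [1.68 0.76 0.12]
```

Call:
carry_out:
  deltas:
    - {"hand": 30,"dp": [0,-0.003,0.002],"spin": 0}
    - {"hand": 30,"dp": [0,-0.006,0.004],"spin": 0}
    - {"hand": 30,"dp": [0,-0.006,0.004],"spin": 0}
    - {"hand": 30,"dp": [0,-0.006,0.004],"spin": 0}

```text
time: 17.95
ee_pos: [0.5227, -0.3059, 0.1303]
eef_rot: [0.999, 0.048, -0.001, -0.001]
ft_force: [-3.6, 5.0, -1.1]
width: 0.0397
grip_force: 25.0
```

```bash
python3 st.py
```

```text
17.95 [ 0.5227 -0.3059  0.1303] psi -0.07 holder xyz [-1.7  0.2 -0.7] F_h [-3.3  5.4 -0.1] T [1.   0.7  0.29]
```

Call:
carry_out:
  deltas:
    - {"hand": 30,"dp": [0,-0.003,0.003],"spin": 0}
    - {"hand": 30,"dp": [0,-0.006,0.006],"spin": 0}
    - {"hand": 30,"dp": [0,-0.006,0.006],"spin": 0}
    - {"hand": 30,"dp": [0,-0.006,0.006],"spin": 0}

```text
time: 18.35
ee_pos: [0.5227, -0.3058, 0.1299]
eef_rot: [0.999, 0.047, -0.0, 0.0]
ft_force: [-5.2, 0.8, 6.2]
width: 0.0399
grip_force: 25.0
```

```bash
python3 st.py
```

```text
18.35 [ 0.5227 -0.3058  0.1299] psi -0.14 holder xyz [-1.8  0.2 -1. ] F_h [-2.9  1.3  7.5] T [0.71 1.05 0.31]
```

The board is seated: the spring load has moved onto the fixed groove and both ledges carry the press. I'll release and withdraw.

Call:
carry_out:
  deltas:
    - {"hand": 42,"dp": [0,0,0],"spin": 0}
    - {"hand": 50,"dp": [0,0,0],"spin": 0}
    - {"hand": 70,"dp": [0,0,0],"spin": 0}
    - {"hand": 70,"dp": [0,0,0],"spin": 0}
    - {"hand": 70,"dp": [0,0,0],"spin": 0}
    - {"hand": 70,"dp": [0,0,-0.05],"spin": 0}
    - {"hand": 70,"dp": [0,0,-0.15],"spin": 0}
    - {"hand": 70,"dp": [0,0,-0.3],"spin": 0}
    - {"hand": 70,"dp": [-0.2,0,-0.5],"spin": 0}
    - {"hand": 70,"dp": [-0.32,0,-0.6],"spin": 0}
    - {"hand": 70,"dp": [-0.32,0,-0.6],"spin": 0}
    - {"hand": 70,"dp": [-0.32,0,-0.6],"spin": 0}

```text
time: 19.55
ee_pos: [0.4432, -0.3139, 0.2815]
eef_rot: [0.999, 0.047, 0.001, 0.002]
ft_force: [0.4, -0.4, -0.2]
width: 0.07
grip_force: 0.0
```

```bash
python3 - <<'E'
from m import *
from fit import pts
s=read_state();im=camera("wrist")[:,:,::-1].copy();print(s['time'],s['ee_pos'],s['width'],s['ft_force'].round(1))
C=cam("wrist",s);q=np.array([.5313,-.306,.0963,.3085,.12]);f=1.4
o=cv2.resize(im,None,fx=f,fy=f,interpolation=cv2.INTER_CUBIC)
P=[(a-1.7,b,3) for a,b in((50,80),(50,-80),(-50,-80),(-50,80))];uv=proj(C,pts(q,P))*f
cv2.polylines(o,[uv.astype(int)],True,(0,0,255),1)
for b in(75,-75): cv2.polylines(o,[(proj(C,pts(q,[(-46,b,11),(46,b,11)]))*f).astype(int)],False,(255,0,255),1)
cv2.imwrite("pics/w6.png",o)
E
```

```text
19.55 [ 0.44315044 -0.31388738  0.28152898] 0.06997838890226035 [ 0.4 -0.4 -0.2]
```

View pics/w6.png

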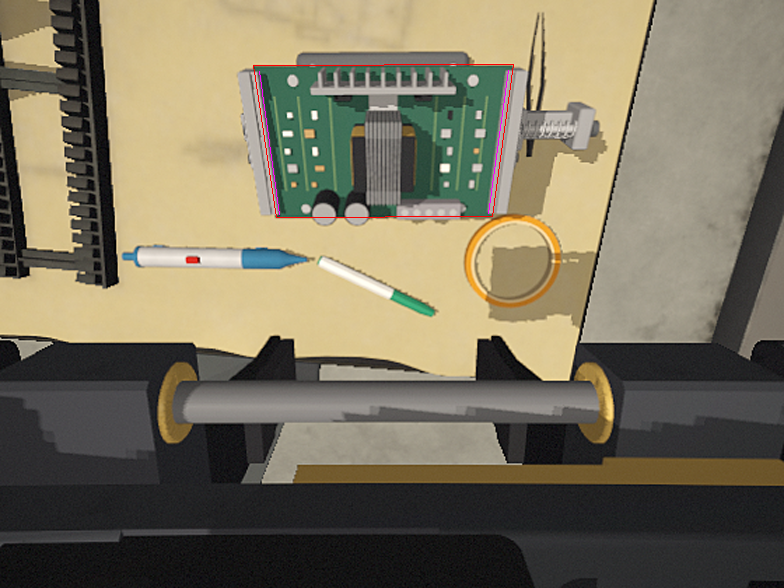

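The predicted outline of the seated board (red, (253,66) to (495,217)) matches the actual board. It sits under both lips, and the bystanders are undisturbed. I'll hand in.

```bash
python3 -c "
from bench import *
print(close_job())"
```

```text
the job is handed in; nothing more can be done
None
```

The power board is clamped in the tilted holder, components up and about 2 mm off centre along the arms by my measurements. The gripper is withdrawn and the job was handed in at about 20 s; the hand-in returned no verdict.

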